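# Change the desiccant in the optics dry box and close its lapped leaves

### The job

Change the desiccant in the dry box: take out the spent canister that hangs inside and stand it upright in a free pocket of the bake-out tray, and hang every fresh canister from the tray on a hook of its own inside the box, with nothing touching the black frame of the opening. Once they are all in place, shut the left leaf with the rebated edge, and then the right leaf with the flange so that it laps over it, both fully down; leave the other things on the table where they are.

Things in the scene. Friction and masses are not known exactly. Their poses are not given: they have to be found in the camera images.
- drybox: fixed grey dry box 104 x 274 x 235 mm (x, y, z) on the table, origin at the centre of its underside, front to its own -x. It opens only at the top; the compartment is 92 x 262 mm in plan, its floor 110 mm above the underside. Three steel hooks stand out from the inside of the rear (+x) wall. Two leaves hinged at the short ends close the top
- frame: black frame lip round the opening in the top of the dry box, fixed to it, same axes, origin at the middle of its lower side; 5 mm thick, its upper face 235 mm above the table; it leaves a clear opening of 84 mm (box x, -42 to +42) by 250 mm (box y, -125 to +125)
- hook0 (a point): hook 1 of 3 in the dry box (box y = -60 mm): point on top of its arm where a stirrup's top bar rests, 202 mm above the table, box x = +15.5. 6 mm wire: level arm from the wall, through a 28 mm wide stop plate (front at box x = +22), forward to box x = +3 (front of the tip), tip turned up 14 mm above the arm's top. A stirrup goes on from the front, over the tip, then down; the can then hangs free
- hook1 (a point): hook 2 of 3 in the dry box (box y = 0 mm): point on top of its arm where a stirrup's top bar rests, 202 mm above the table, box x = +15.5. 6 mm wire: level arm from the wall, through a 28 mm wide stop plate (front at box x = +22), forward to box x = +3 (front of the tip), tip turned up 14 mm above the arm's top. A stirrup goes on from the front, over the tip, then down; the can then hangs free
- hook2 (a point): hook 3 of 3 in the dry box (box y = 60 mm): point on top of its arm where a stirrup's top bar rests, 202 mm above the table, box x = +15.5. 6 mm wire: level arm from the wall, through a 28 mm wide stop plate (front at box x = +22), forward to box x = +3 (front of the tip), tip turned up 14 mm above the arm's top. A stirrup goes on from the front, over the tip, then down; the can then hangs free
- rebated_leaf (a joint): angle of the left (+y) leaf, the one with the rebated edge (a 3 mm thin, 16 mm wide tongue along its free edge): 0 = shut and level, grows as it opens, stop at 2.0 (free edge up, leaning outward past the end of the box). Friction hinge: it stays where it is left and takes about 0.16 N m (1 to 2 N near the free edge) to turn either way
- flanged_leaf (a joint): angle of the right (-y) leaf, the one with a flange that laps over the tongue of the other leaf; 0 = shut and level, grows as it opens; same stop and friction hinge
- rebated_hinge (a point): middle of the rebated leaf's hinge axis (along box x, at box y = +141.5 mm, 235.5 mm above the table); shut, the leaf reaches from it 150 mm toward -y, is 112 mm wide (box x -60 to +52), 6 mm thick, underside at the height of the axis
- flanged_hinge (a point): middle of the flanged leaf's hinge axis (along box x, at box y = -141.5 mm, 235.5 mm above the table); shut, the leaf reaches from it 148 mm toward +y, same width and thickness, underside at the height of the axis; its last 16 mm is the flange, 3.5 to 6.5 mm above the axis
- fresh0: fresh desiccant canister, standing in a pocket of the tray; two or three of the four are present. Metal can 30 mm across, 40 mm high, heavy at the foot, 90 g; on its lid a strap stirrup 6 mm thick (own x), 28 mm wide (own y), top 78 mm above the base; under its 6 mm top bar an eye 18 mm wide, 32 mm high, open along x. Origin: centre of the base (hung: 72 mm below the hook point)
- fresh1: fresh desiccant canister, standing in a pocket of the tray; two or three of the four are present. Metal can 30 mm across, 40 mm high, heavy at the foot, 90 g; on its lid a strap stirrup 6 mm thick (own x), 28 mm wide (own y), top 78 mm above the base; under its 6 mm top bar an eye 18 mm wide, 32 mm high, open along x. Origin: centre of the base (hung: 72 mm below the hook point)
- fresh2: fresh desiccant canister, standing in a pocket of the tray; two or three of the four are present. Metal can 30 mm across, 40 mm high, heavy at the foot, 90 g; on its lid a strap stirrup 6 mm thick (own x), 28 mm wide (own y), top 78 mm above the base; under its 6 mm top bar an eye 18 mm wide, 32 mm high, open along x. Origin: centre of the base (hung: 72 mm below the hook point)
- spent0: spent canister, same shape and size as a fresh one (origin at the centre of its base), hanging on hook 1 at the start, its eye open along box x; only one of the three spent ones is present
- spent1: spent canister, same shape and size as a fresh one (origin at the centre of its base), hanging on hook 2 at the start, its eye open along box x; only one of the three spent ones is present
- spent2: spent canister, same shape and size as a fresh one (origin at the centre of its base), hanging on hook 3 at the start, its eye open along box x; only one of the three spent ones is present
- bake_tray: fixed steel bake-out tray 132 x 132 x 14 mm (x, y, z) on the table at the left, with four square pockets 50 x 50 mm in two rows (pocket centres at +-33 mm in its x and y, outer rim 8 mm and dividers 16 mm wide), pocket floor 3 mm above its underside; origin at the centre of the underside
- goggles: bystander: pair of clear laser goggles 31 x 143 x 39 mm, origin at the centre of its underside
- spanner: bystander: small spanner 31 x 114 x 8 mm, origin at the centre of its underside
- tweezers: bystander: steel tweezers 13 x 121 x 9 mm, origin at the centre of its underside
- drops: bystander: brown dropper bottle 33 x 36 x 75 mm, origin at the centre of its underside
- optic_case: bystander: small grey and white optic box 43 x 43 x 26 mm, origin at the centre of its underside
- post_holder: bystander: black post holder 28 x 38 x 55 mm, origin at the centre of its underside
- fresh3: fresh desiccant canister, standing in a pocket of the tray; two or three of the four are present. Metal can 30 mm across, 40 mm high, heavy at the foot, 90 g; on its lid a strap stirrup 6 mm thick (own x), 28 mm wide (own y), top 78 mm above the base; under its 6 mm top bar an eye 18 mm wide, 32 mm high, open along x. Origin: centre of the base (hung: 72 mm below the hook point)

How it is judged (in metres and radians):
On the way, in this order (a step that is already met when the one before it is completed fails the run):
1. the spent canister stands in the tray and every fresh canister hangs on a hook of its own, both leaves still open (((horizontal distance between fresh0 and hook0 below 0.02 m and z of fresh0 in the frame of hook0 between -0.078 and -0.066 m) or (horizontal distance between fresh0 and hook1 below 0.02 m and z of fresh0 in the frame of hook1 between -0.078 and -0.066 m) or (horizontal distance between fresh0 and hook2 below 0.02 m and z of fresh0 in the frame of hook2 between -0.078 and -0.066 m)) and ((horizontal distance between fresh1 and hook0 below 0.02 m and z of fresh1 in the frame of hook0 between -0.078 and -0.066 m) or (horizontal distance between fresh1 and hook1 below 0.02 m and z of fresh1 in the frame of hook1 between -0.078 and -0.066 m) or (horizontal distance between fresh1 and hook2 below 0.02 m and z of fresh1 in the frame of hook2 between -0.078 and -0.066 m)) and ((horizontal distance between fresh2 and hook0 below 0.02 m and z of fresh2 in the frame of hook0 between -0.078 and -0.066 m) or (horizontal distance between fresh2 and hook1 below 0.02 m and z of fresh2 in the frame of hook1 between -0.078 and -0.066 m) or (horizontal distance between fresh2 and hook2 below 0.02 m and z of fresh2 in the frame of hook2 between -0.078 and -0.066 m)) and ((horizontal distance between fresh3 and hook0 below 0.02 m and z of fresh3 in the frame of hook0 between -0.078 and -0.066 m) or (horizontal distance between fresh3 and hook1 below 0.02 m and z of fresh3 in the frame of hook1 between -0.078 and -0.066 m) or (horizontal distance between fresh3 and hook2 below 0.02 m and z of fresh3 in the frame of hook2 between -0.078 and -0.066 m)) and angle between each of fresh0, fresh1, fresh2, fresh3's own z axis and vertical below 0.2 rad and value of joint each of rebated_leaf, flanged_leaf above 0.6 rad and z of spent0 in the frame of bake_tray between 0 and 0.008 m and x of spent0 in the frame of bake_tray between -0.058 and 0.058 m and y of spent0 in the frame of bake_tray between -0.058 and 0.058 m and angle between each of spent0, spent1, spent2's own z axis and vertical below 0.12 rad and z of spent1 in the frame of bake_tray between 0 and 0.008 m and x of spent1 in the frame of bake_tray between -0.058 and 0.058 m and y of spent1 in the frame of bake_tray between -0.058 and 0.058 m and z of spent2 in the frame of bake_tray between 0 and 0.008 m and x of spent2 in the frame of bake_tray between -0.058 and 0.058 m and y of spent2 in the frame of bake_tray between -0.058 and 0.058 m), for 0.2 s.
2. the rebated leaf is shut while the flanged leaf is still open (value of joint rebated_leaf below 0.03 rad and value of joint flanged_leaf above 0.3 rad), for 0.2 s.
At the end, for the whole second after the job is handed in: The spent canister stands upright (within 0.12 rad) on the floor of a pocket of the tray; every fresh canister hangs upright (within 0.2 rad) and at rest, its origin 72 (+-6) mm below a hook point and within 20 mm of it sideways; both leaves are shut to within 0.03 rad, the flange over the tongue (((horizontal distance between fresh0 and hook0 below 0.02 m and z of fresh0 in the frame of hook0 between -0.078 and -0.066 m) or (horizontal distance between fresh0 and hook1 below 0.02 m and z of fresh0 in the frame of hook1 between -0.078 and -0.066 m) or (horizontal distance between fresh0 and hook2 below 0.02 m and z of fresh0 in the frame of hook2 between -0.078 and -0.066 m)) and ((horizontal distance between fresh1 and hook0 below 0.02 m and z of fresh1 in the frame of hook0 between -0.078 and -0.066 m) or (horizontal distance between fresh1 and hook1 below 0.02 m and z of fresh1 in the frame of hook1 between -0.078 and -0.066 m) or (horizontal distance between fresh1 and hook2 below 0.02 m and z of fresh1 in the frame of hook2 between -0.078 and -0.066 m)) and ((horizontal distance between fresh2 and hook0 below 0.02 m and z of fresh2 in the frame of hook0 between -0.078 and -0.066 m) or (horizontal distance between fresh2 and hook1 below 0.02 m and z of fresh2 in the frame of hook1 between -0.078 and -0.066 m) or (horizontal distance between fresh2 and hook2 below 0.02 m and z of fresh2 in the frame of hook2 between -0.078 and -0.066 m)) and ((horizontal distance between fresh3 and hook0 below 0.02 m and z of fresh3 in the frame of hook0 between -0.078 and -0.066 m) or (horizontal distance between fresh3 and hook1 below 0.02 m and z of fresh3 in the frame of hook1 between -0.078 and -0.066 m) or (horizontal distance between fresh3 and hook2 below 0.02 m and z of fresh3 in the frame of hook2 between -0.078 and -0.066 m)) and angle between each of fresh0, fresh1, fresh2, fresh3's own z axis and vertical below 0.2 rad and value of joint each of rebated_leaf, flanged_leaf below 0.03 rad and linear speed of each of fresh0, fresh1, fresh2, fresh3, spent0, spent1, spent2 below 0.03 m/s and z of spent0 in the frame of bake_tray between 0 and 0.008 m and x of spent0 in the frame of bake_tray between -0.058 and 0.058 m and y of spent0 in the frame of bake_tray between -0.058 and 0.058 m and angle between each of spent0, spent1, spent2's own z axis and vertical below 0.12 rad and z of spent1 in the frame of bake_tray between 0 and 0.008 m and x of spent1 in the frame of bake_tray between -0.058 and 0.058 m and y of spent1 in the frame of bake_tray between -0.058 and 0.058 m and z of spent2 in the frame of bake_tray between 0 and 0.008 m and x of spent2 in the frame of bake_tray between -0.058 and 0.058 m and y of spent2 in the frame of bake_tray between -0.058 and 0.058 m); the robot touches nothing.
It fails at once if anything presses on the black frame of the opening (more than 1 N) (contact force between frame and anything else above 1 N).
It fails at once if a bystander on the table is moved more than 30 mm (distance of any of goggles, spanner, tweezers, drops, optic_case, post_holder from where it was at the start of the episode above 0.03 m).
Of spent0, spent1, spent2 only 1 to 1 are there at a start; the rules pass over those that are not, and their reading is None.
Of fresh0, fresh1, fresh2, fresh3 only 2 to 3 are there at a start; the rules pass over those that are not, and their reading is None.
At some moment in a run one of fresh0, fresh1, fresh2, fresh3 may be knocked a few centimetres aside while the robot is not near it.
It also fails if it takes over 210 s, if anything falls off the work surface, if the arm or the gripper's body presses on something with over 40 N, if the wrist force passes 120 N, or if a joint passes its speed limit or range.

### The arm

A 7-joint arm with a two-finger parallel gripper is mounted at the origin on a cart in front of the work surface, level with it; the furniture and walls round the work are solid. World frame = base frame: x ahead of the robot, y to its left, z up, the work surface at z = 0. Lengths are in m, angles in degrees, forces in N, time in s.
With the tool pointing down it reaches from about 0.425 to 0.925 m from the base axis. Payload 6.8 kg.
Tool frame: the origin (TCP) lies on the centre line of the jaws, within the pads' length; the fingertips stand 8 mm ahead of it and the grasp point (between the pads) lies 11 mm behind it; z points along the fingers, y is the line along which they close (so a half turn about z gives the same grasp; the last joint's range is limited). The gripper opens to 85 mm and grips with 20 to 120 N. Pads are 22 mm wide; open, the fingers measure 114 mm over their backs; the gripper's body (76 mm by 85 mm) begins 54 mm behind the grasp point. The pads swing forward as they close: fully open they stand 13 mm farther back than shut.
Start: joints at [68.921, 27.33, 1.283, 89.118, -0.659, 63.558, -4.761], TCP at [0.173, -0.652, 0.239] pointing down, gripper open.
Joint ranges: [-169.35, 169.35], [-19.33, 120.38], [-80.79, 83.38], [13.8, 139.57], [-78.32, 258.32], [9.67, 109.79], [-169.56, 169.56]. Speed limits (degrees/s): [136.94, 136.94, 180, 180, 180, 180, 180].

### API

Orientations are given as a 3x3 rotation matrix whose columns are the frame's x, y, z axes.
In Python, from cell import r, cam, probe_bus gives the robot as it stands (r), with the cameras (cam) and the readings (probe_bus). Calls block until the motion is done:
- r.movep(position, orientation): joint-space move of the TCP to a pose.
- r.move_l(position, ori=None, max_speed=0.15): straight line of the TCP; ori=None keeps the orientation; max_speed is the mean speed in m/s.
- r.move_joints(angles): joint-space move.
- r.move_gripper(opening, squeeze=None): finger opening in m; squeeze is the grip in N (None keeps the last); returns when the fingers have stopped.
- r.dwell(seconds).
- r.inverse_kinematics(position, orientation): joint angles nearest the present ones, or None.
- cam.grab_frame(name): name is "scene" or "top" or "wrist"; returns (picture, depth): 420x560x3 uint8, blue, green, red; 420x560 float32, m along the optical axis (not along the pixel's ray), 0 where there is no reading.
- cam.camera_model(name): a dict with "fov_y" (degrees; the focal length in pixels is half the picture's height over the tangent of half this angle, whatever the lens; pixels are square), "cx", "cy" (the principal point, pixels), "T" (4x4, takes a point from camera to world coordinates); the wrist camera has in their place "mount" (4x4, takes a point from camera to tool coordinates, whose origin is the TCP and whose axes are the flange's). Camera axes: x right, y down, z forward; pixel columns grow to the right and rows downward; lengths in m; the calibration is good to about 2 mm. The wrist camera is an equidistant fisheye: a pixel r from the principal point sees the ray r / f radians off the axis. A picture is of the moment at which its call begins: read the wrist's pose just before it. camera_model takes no time and is no camera call.
A pose or a line that the arm cannot do raises r.Unreachable and nothing moves.
- r.sign_off(): hands the job in; it is judged then, once.
Readings, each from a call of its own:
- probe_bus.current_clock(): time.
- probe_bus.current_joints(): joint angles.
- probe_bus.current_qd(): joint speeds.
- probe_bus.current_effort(): joint torques, N m.
- probe_bus.current_tcp_pos(): TCP position.
- probe_bus.current_ee_rot(): TCP orientation.
- probe_bus.current_ft_force(): force on the tool from outside, world axes, zero at the start.
- probe_bus.current_moment(): the same for the moment, N m.
- probe_bus.current_grip_width(): finger opening in m.
- probe_bus.current_gripper_force(): force on a finger pad.
Only numpy, scipy, OpenCV 4.12 (cv2) and the standard library are available. Lean on these libraries where they do the work, as an engineer would, in place of code of your own. Each camera call takes 0.05 s, during which the arm holds its last target. There are 200 camera calls.

## Working session

There is one attempt and no reset: what is moved stays moved. The work goes in short steps, each a Python script; the robot and the scene stay as the last script left them, time stands still between calls to the robot, and variables do not carry over. Pictures are saved under pics/ and viewed, at most 14 in all, crops included, and the job is handed in when it is done.

```bash
ls; mkdir -p pics
python3 - <<'E'
from cell import r, cam, probe_bus
import cv2,numpy as np
for n in("scene","top"):
    im,d=cam.grab_frame(n);cv2.imwrite(f"pics/{n}0.png",im);np.save(f"{n}0.npy",d)
    m=cam.camera_model(n);print(n,m["fov_y"],m["cx"],m["cy"],np.round(m["T"],3).tolist())
m=cam.camera_model("wrist");print(m)
print(probe_bus.current_clock(),probe_bus.current_tcp_pos(),probe_bus.current_ee_rot())
E
```

```text
cell.py
pics
scene 51.42880417328738 285.25282176032096 207.2615703007856 [[-0.633, -0.49, 0.599, -0.244], [-0.774, 0.422, -0.472, 0.58], [-0.021, -0.763, -0.646, 0.988], [0.0, 0.0, 0.0, 1.0]]
top 51.3587595854813 286.2843483603096 207.68898282882915 [[-0.004, -0.992, 0.128, 0.381], [-1.0, 0.005, 0.006, -0.035], [-0.007, -0.128, -0.992, 1.358], [0.0, 0.0, 0.0, 1.0]]
{'fov_y': 65.70646984690485, 'cx': 278.05927676703556, 'cy': 209.45722975148306, 'mount': array([[-1.23597783e-03, -9.55187126e-01, -2.96000046e-01,
         7.56169146e-02],
       [ 9.99999234e-01, -1.19829714e-03, -3.08712388e-04,
        -2.44152421e-04],
       [-5.98179107e-05, -2.96000201e-01,  9.55187876e-01,
        -1.32483168e-01],
       [ 0.00000000e+00,  0.00000000e+00,  0.00000000e+00,
         1.00000000e+00]])}
0.1 [ 0.17325976 -0.65182667  0.23840606] [[ 9.66437974e-01  2.56899485e-01 -5.44232066e-04]
 [ 2.56900039e-01 -9.66436618e-01  1.62255402e-03]
 [-1.09132504e-04 -1.70791106e-03 -9.99998536e-01]]
```

View pics/scene0.png

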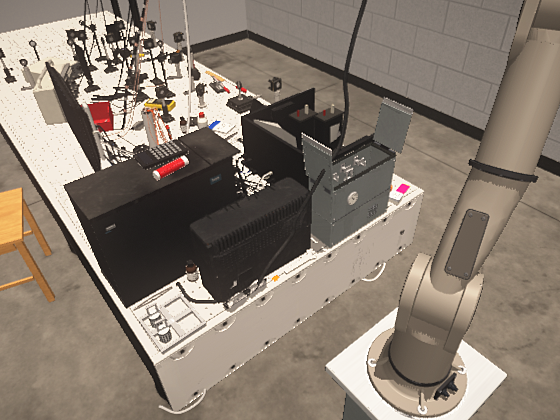

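View pics/top0.png

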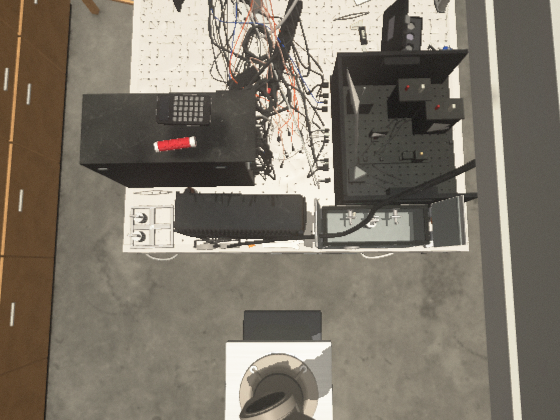

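```bash
cat > h.py <<'E'
import cv2,numpy as np
from cell import r, cam, probe_bus
def unproj(n,d,u,v):
    m=cam.camera_model(n);f=210/np.tan(np.radians(m["fov_y"]/2))
    p=np.stack([(u-m["cx"])/f*d,(v-m["cy"])/f*d,d,np.ones_like(d)],-1)
    return (p@m["T"].T)[...,:3]
def cloud(n,d):
    v,u=np.mgrid[0:420,0:560].astype(float);P=unproj(n,d.astype(float),u,v);P[d<=0]=np.nan;return P
E
python3 - <<'E'
from h import *
a=cv2.imread("pics/top0.png");s=cv2.imread("pics/scene0.png")
def c(i,u0,v0,u1,v1,k=4):return cv2.resize(i[v0:v1,u0:u1],None,fx=k,fy=k,interpolation=cv2.INTER_CUBIC)
A=c(a,300,185,480,260);B=c(a,120,185,320,260)
out=np.zeros((600,800,3),np.uint8);out[:300,:720]=A;out[300:,:]=B;cv2.imwrite("pics/c1.png",out)
A=c(s,290,90,425,240);B=c(s,130,250,230,350,4)
out=np.zeros((600,800,3),np.uint8);out[:600,:540]=A;out[:400,540:]=B[:,:260];cv2.imwrite("pics/c2.png",out)
P=cloud("top",np.load("top0.npy"))
Z=P[...,2]
for u,v in [(220,220),(400,230),(370,225),(440,180),(330,180),(430,220),(450,220),(318,220),(150,230),(145,212),(140,237),(170,170),(130,100)]:print(u,v,np.round(P[v,u],3))
E
```

```text
220 220 [0.494 0.143 0.239]
400 230 [ 0.476 -0.353  0.108]
370 225 [ 0.485 -0.255  0.173]
440 180 [ 0.51  -0.272  0.683]
330 180 [ 0.626 -0.157  0.088]
430 220 [ 0.509 -0.456  0.056]
450 220 [ 0.482 -0.416  0.326]
318 220 [ 0.483 -0.103  0.336]
150 230 [0.486 0.395 0.014]
145 212 [0.543 0.415 0.003]
140 237 [0.463 0.414 0.045]
170 170 [0.624 0.273 0.247]
130 100 [0.78  0.353 0.334]
```

View pics/c1.png

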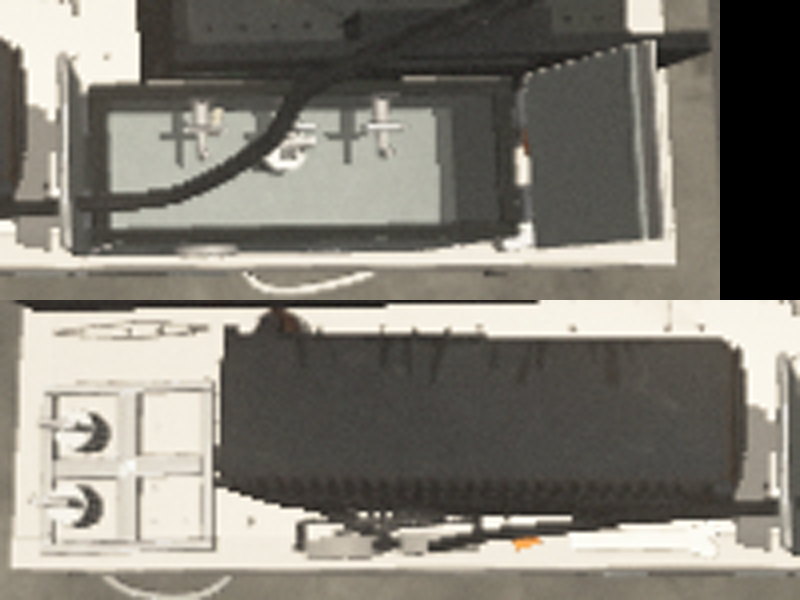

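View pics/c2.png

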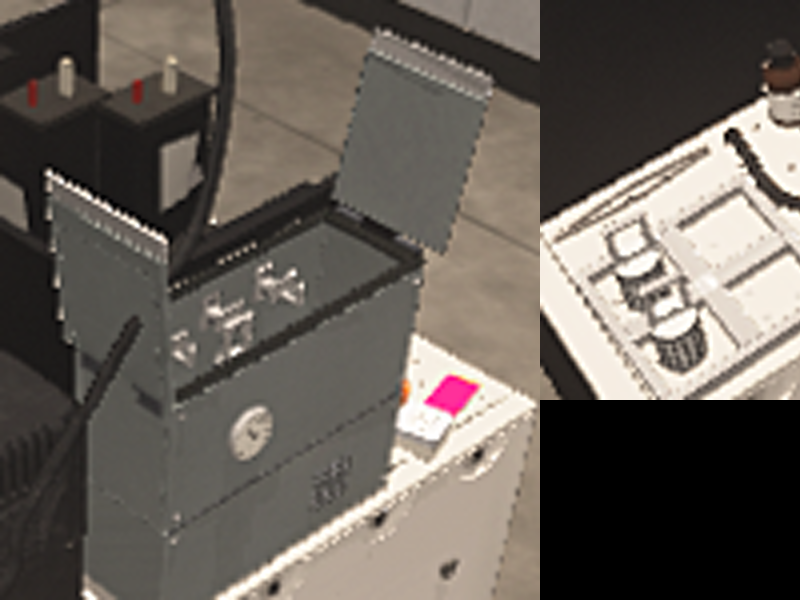

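Run:
```python
from h import *
np.set_printoptions(suppress=True,precision=3)
P=cloud("top",np.load("top0.npy"))
print("cable top")
for u in range(320,476,8):
    c=P[160:245,u]; k=np.nanargmax(np.where(c[:,2]<0.9,c[:,2],0)); print(u,160+k,c[k],end=' | ')
S=cloud("scene",np.load("scene0.npy"))
print("\ncable scene")
for v in range(5,180,15):
    row=S[v,322:362];g=cv2.imread("pics/scene0.png")[v,322:362].max(1)
    k=np.argmin(np.where(g<60,row[:,0]*0+np.linalg.norm(row-[-.244,.58,.988],axis=1),9)); print(v,322+k,row[k],end=' | ')
# box frame from union cloud: 0.22<z<0.24
A=np.concatenate([P.reshape(-1,3),S.reshape(-1,3)]);A=A[np.isfinite(A).all(1)]
print()
for n,C in (("top",P),("scene",S)):
    C=C.reshape(-1,3);m=(abs(C[:,2]-.235)<.008)&(C[:,0]>.4)&(C[:,0]<.6)&(C[:,1]<-.1)&(C[:,1]>-.45);q=C[m]
    print(n,len(q),q.min(0),q.max(0),cv2.minAreaRect(q[:,:2].astype(np.float32)))
    m=(abs(C[:,2]-.014)<.004)&(C[:,0]>.4)&(C[:,0]<.62)&(C[:,1]<.5)&(C[:,1]>.28);q=C[m]
    print("tray",n,len(q),q.min(0),q.max(0),cv2.minAreaRect(q[:,:2].astype(np.float32)))
    for nm,lo in(("leafL",(-.14,-.06)),("leafR",(-.52,-.405))):
        m=(C[:,2]>.25)&(C[:,0]>.4)&(C[:,0]<.6)&(C[:,1]<lo[1])&(C[:,1]>lo[0])&(C[:,2]<.45);q=C[m]
        if len(q):print(nm,n,len(q),q.min(0),q.max(0),np.polyfit(q[:,2],q[:,1],1))
```

```text
cable top
320 236 [ 0.446 -0.109  0.317] | 328 235 [ 0.448 -0.126  0.333] | 336 234 [ 0.449 -0.143  0.347] | 344 232 [ 0.452 -0.159  0.369] | 352 228 [ 0.458 -0.173  0.4  ] | 360 223 [ 0.467 -0.186  0.431] | 368 215 [ 0.478 -0.195  0.479] | 376 204 [ 0.494 -0.201  0.53 ] | 384 200 [ 0.497 -0.21   0.561] | 392 197 [ 0.498 -0.219  0.587] | 400 193 [ 0.502 -0.228  0.608] | 408 190 [ 0.504 -0.236  0.627] | 416 188 [ 0.505 -0.246  0.641] | 424 185 [ 0.507 -0.254  0.659] | 432 182 [ 0.51  -0.263  0.67 ] | 440 177 [ 0.515 -0.271  0.685] | 448 174 [ 0.517 -0.279  0.699] | 456 171 [ 0.518 -0.287  0.711] | 464 166 [ 0.523 -0.293  0.725] | 472 162 [ 0.526 -0.3    0.737] | 
cable scene
5 361 [ 0.509 -0.263  0.677] | 20 357 [ 0.504 -0.247  0.647] | 35 353 [ 0.496 -0.229  0.617] | 50 352 [ 0.489 -0.221  0.584] | 65 322 [nan nan nan] | 80 346 [nan nan nan] | 95 345 [ 0.475 -0.193  0.479] | 110 345 [ 0.466 -0.187  0.441] | 125 343 [ 0.457 -0.175  0.406] | 140 341 [ 0.446 -0.159  0.371] | 155 335 [ 0.442 -0.135  0.336] | 170 323 [ 0.443 -0.094  0.305] | 
top 1740 [ 0.426 -0.45   0.227] [ 0.6   -0.116
[... 211 characters left out ...]
 (0.18185807764530182, 0.16439399123191833), 4.164268493652344)
leafL top 410 [ 0.419 -0.14   0.25 ] [ 0.531 -0.06   0.387] [-0.024 -0.093]
leafR top 1335 [ 0.423 -0.431  0.256] [ 0.535 -0.405  0.384] [-0.195 -0.352]
scene 766 [ 0.419 -0.433  0.227] [ 0.559 -0.105  0.243] ((0.48863041400909424, -0.26910293102264404), (0.14014741778373718, 0.3278322219848633), 0.2235933244228363)
tray scene 862 [0.429 0.281 0.01 ] [0.62  0.465 0.018] ((0.5257607698440552, 0.37142303586006165), (0.1909538209438324, 0.1828729212284088), 1.2129919528961182)
leafL scene 1177 [ 0.415 -0.139  0.25 ] [ 0.532 -0.06   0.383] [ 0.045 -0.111]
leafR scene 1100 [ 0.417 -0.431  0.25 ] [ 0.535 -0.405  0.38 ] [-0.179 -0.356]
```

```bash
cat >> h.py <<'E'
np.set_printoptions(suppress=True,precision=4)
def Rz(deg):  # tool down, camera on robot side at 0 (tool x=-X, y=Y), rotated about world z
    c,s=np.cos(np.radians(deg)),np.sin(np.radians(deg))
    return np.array([[c,-s,0],[s,c,0],[0,0,1]])@np.diag([-1.,1,-1])
def snap(name):
    p=np.array(probe_bus.current_tcp_pos());R=np.array(probe_bus.current_ee_rot());T=np.eye(4);T[:3,:3]=R;T[:3,3]=p
    im,d=cam.grab_frame("wrist");cv2.imwrite(f"pics/{name}.png",im);T=T@cam.camera_model("wrist")["mount"]
    np.savez(f"{name}.npz",d=d,T=T);return im,d,T
def wrays(T,u,v):
    m=cam.camera_model("wrist");f=210/np.tan(np.radians(m["fov_y"]/2))
    a=np.asarray(u,float)-m["cx"];b=np.asarray(v,float)-m["cy"];rr=np.hypot(a,b)+1e-9;th=rr/f
    c=np.stack([a/rr*np.sin(th),b/rr*np.sin(th),np.cos(th)],-1);return c@T[:3,:3].T
def onplane(T,u,v,z):
    w=wrays(T,u,v);return T[:3,3]+w*((z-T[2,3])/w[...,2])[...,None]
def wcloud(T,d):
    v,u=np.mgrid[0:420,0:560];w=wrays(T,u,v);fz=T[:3,2]
    P=T[:3,3]+w*(d/(w@fz))[...,None];P[d<=0]=np.nan;return P
def proj(T,X):
    m=cam.camera_model("wrist");f=210/np.tan(np.radians(m["fov_y"]/2))
    c=(np.atleast_2d(X)-T[:3,3])@T[:3,:3];h=np.hypot(c[:,0],c[:,1]);t=np.arctan2(h,c[:,2])
    return np.stack([m["cx"]+f*t*c[:,0]/h,m["cy"]+f*t*c[:,1]/h],-1)
def st():print("t",round(probe_bus.current_clock(),1),"p",np.array(probe_bus.current_tcp_pos()),"F",np.array(probe_bus.current_ft_force()),"g",probe_bus.current_grip_width())
E
python3 - <<'E'
from h import *
for p,a in (((.43,-.255,.42),0),((.43,-.255,.42),180),((.47,-.255,.2),0),((.52,.39,.2),0),((.52,.39,.2),90),((.52,.39,.2),-90)):print(p,a,r.inverse_kinematics(p,Rz(a)))
p=probe_bus.current_tcp_pos();r.move_l([p[0],p[1],.45],max_speed=.25)
r.movep([.44,-.255,.45],Rz(0));st()
snap("w1");
E
```

```text
(0.43, -0.255, 0.42) 0 [ 56.9343   6.0046 -36.1371  95.5216   3.5955  79.6428 110.2999]
(0.43, -0.255, 0.42) 180 [ 33.4923   3.9532 -10.6041  96.8695   0.7399  79.2454 -67.2252]
(0.47, -0.255, 0.2) 0 [ 54.4125  21.406  -40.1066 108.5646  16.5011  55.8726  96.8738]
(0.52, 0.39, 0.2) 0 [ -8.5972  35.5714 -49.4969  92.462   29.0475  65.6437  24.9027]
(0.52, 0.39, 0.2) 90 [  0.6486  44.4526 -68.0884  91.8688  42.6666  73.4721 105.3567]
(0.52, 0.39, 0.2) -90 [-11.1992  34.0481 -45.116   92.6398  26.1077  64.352  -62.9332]
t 2.8 p [ 0.4396 -0.256   0.4496] F [ 0.1678 -0.2607 -0.5158] g 0.08536889153479894
```

View pics/w1.png

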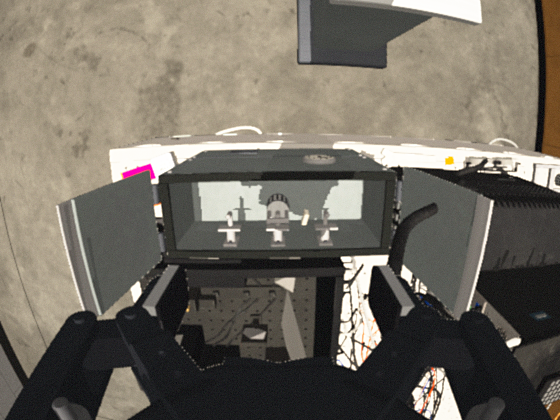

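Run:
```python
from h import *
z=np.load("w1.npz");P=wcloud(z["T"],z["d"]);im=cv2.imread("pics/w1.png")
ok=(abs(P[...,2]-.235)<.004)&(P[...,0]>.40)&(P[...,0]<.56)&(P[...,1]<-.10)&(P[...,1]>-.41)
ok&=im.max(2)<70
q=P[ok];print(len(q),np.median(q[:,2]));print(cv2.minAreaRect(q[:,:2].astype(np.float32)),np.percentile(q,[1,99],axis=0))
# inner hole
hole=((P[...,2]<.226)&(P[...,0]>.42)&(P[...,0]<.54)&(P[...,1]<-.12)&(P[...,1]>-.39)).astype(np.uint8)
cs,_=cv2.findContours(hole,0,2);c=max(cs,key=cv2.contourArea)
# inner border of top face per column/row
for u in range(185,380,24):
    vv=np.where(ok[:,u])[0];g=vv[vv<200];h=vv[vv>215]
    print(u,P[g.min(),u],P[g.max(),u],P[h.min(),u] if len(h) else None,P[h.max(),u] if len(h) else None)
for v in range(180,250,12):
    uu=np.where(ok[v])[0];g=uu[uu<260];h=uu[uu>300];print(v,P[v,g.min()],P[v,g.max()],P[v,h.min()],P[v,h.max()])
# hooks: bright pixels
m=(P[...,2]>.17)&(P[...,2]<.222)&(P[...,0]>.45)&(P[...,0]<.53)&(P[...,1]<-.14)&(P[...,1]>-.38)&(im.min(2)>130)
n,l,s,cc=cv2.connectedComponentsWithStats(m.astype(np.uint8))
for i in range(1,n):
    if s[i,4]>8:q=P[l==i];print(s[i],np.median(q,0),q.min(0),q.max(0))
```

```text
6456 0.23327015640488932
((0.4940817356109619, -0.2635157108306885), (0.13257548213005066, 0.29334133863449097), 0.2661333978176117) [[ 0.4286 -0.3944  0.2312]
 [ 0.5585 -0.1213  0.2362]]
185 [ 0.4303 -0.3601  0.2333] [ 0.4394 -0.3607  0.2335] [ 0.5252 -0.3694  0.2321] [ 0.549  -0.3724  0.2315]
209 [ 0.4301 -0.3327  0.2312] [ 0.4378 -0.3328  0.2327] [ 0.5233 -0.3389  0.2322] [ 0.5588 -0.3416  0.235 ]
233 [ 0.4292 -0.3053  0.2325] [ 0.4371 -0.3056  0.2326] [ 0.5232 -0.3098  0.2315] [ 0.5585 -0.3115  0.2343]
257 [ 0.4294 -0.2788  0.2332] [ 0.4386 -0.279   0.2322] [ 0.5237 -0.281   0.2329] [ 0.5576 -0.2819  0.2354]
281 [ 0.4288 -0.2526  0.2315] [ 0.4374 -0.2526  0.2332] [ 0.5235 -0.2527  0.2335] [ 0.5571 -0.2527  0.2362]
305 [ 0.4288 -0.2262  0.2316] [ 0.4377 -0.2261  0.2321] [ 0.5232 -0.2242  0.2319] [ 0.557  -0.2234  0.2344]
329 [ 0.4282 -0.1999  0.2338] [ 0.4372 -0.1996  0.2337] [ 0.5221 -0.1956  0.2322] [ 0.5559 -0.194   0.2351]
353 [ 0.4283 -0.1723  0.2314] [ 0.4362 -0.1721  0.2323] [ 0.5225 -0.1663  0.2328] [ 0.5291 -0.1658  0.2329]
377 [ 0.4277 -0.1444  0.2325] [ 0.4369 -0.1438  
[... 907 characters left out ...]

[226 213   7  14  65] [ 0.4958 -0.3163  0.2004] [ 0.4846 -0.3194  0.1975] [ 0.5041 -0.3137  0.2148]
[276 212   5   5  13] [ 0.4864 -0.2549  0.2132] [ 0.4852 -0.2584  0.1975] [ 0.4869 -0.2536  0.2149]
[321 227  17  14 104] [ 0.5135 -0.1955  0.2027] [ 0.5026 -0.2036  0.1992] [ 0.5235 -0.1834  0.2133]
[218 228  23  14 153] [ 0.5117 -0.3159  0.2035] [ 0.5035 -0.3304  0.1988] [ 0.5251 -0.3027  0.2134]
[267 228  22  14 137] [ 0.5128 -0.2574  0.2026] [ 0.5029 -0.2696  0.1867] [ 0.5247 -0.2439  0.2133]
[224 244  12   3  25] [ 0.5253 -0.3163  0.2109] [ 0.5246 -0.3241  0.2083] [ 0.5269 -0.3098  0.2126]
[272 245  12   2  13] [ 0.5251 -0.2574  0.2122] [ 0.5245 -0.2637  0.2109] [ 0.5261 -0.25    0.2136]
```

```bash
cat >> h.py <<'E'
BX,BY,BA=.481,-.2567,.6
def B(x,y,z):
    c,s=np.cos(np.radians(BA)),np.sin(np.radians(BA));x,y=x/1000,y/1000
    return [BX+x*c-y*s,BY+x*s+y*c,z]
RB=Rz(BA)
E
python3 - <<'E'
from h import *
z=np.load("w1.npz");P=wcloud(z["T"],z["d"]).reshape(-1,3)
m=(P[:,0]>.535)&(P[:,0]<.66)&(P[:,1]>-.4)&(P[:,1]<-.12);print("behind max z",np.nanmax(P[m,2]))
r.move_gripper(.052,squeeze=30)
r.movep(B(10.5,0,.40),RB);st()
r.move_l(B(10.5,0,.25),max_speed=.15);st()
r.move_l(B(10.5,0,.185),max_speed=.08);st()
r.move_gripper(.02,squeeze=30);st();print(probe_bus.current_gripper_force())
r.move_l(B(10.5,0,.205),max_speed=.05);st()
snap("w2")
E
```

```text
behind max z 0.23758458382449232
t 3.7 p [ 0.4916 -0.2563  0.3989] F [0.45   0.0007 1.171 ] g 0.05199739036805414
t 4.9 p [ 0.4921 -0.2568  0.2511] F [0.5334 0.5729 0.687 ] g 0.05172270056408293
t 5.8 p [ 0.4919 -0.2567  0.1854] F [ 0.155  -0.3355  0.0456] g 0.05203692623346827
t 6.2 p [ 0.4919 -0.2568  0.1856] F [-0.3489 -0.2682  3.2887] g 0.02725513763990719
31.339089050889015
t 6.7 p [ 0.4915 -0.2567  0.2051] F [ 0.8796  0.2007 -1.2163] g 0.02734481505444235
```

View pics/w2.png

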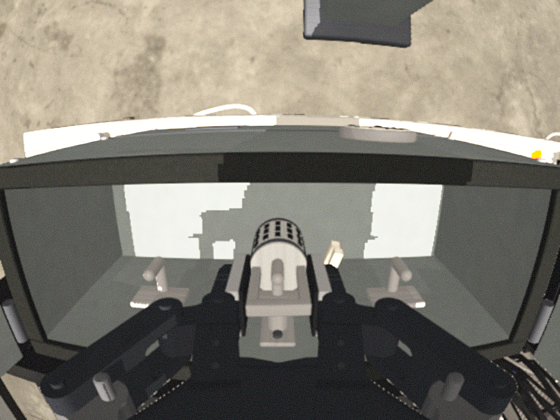

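Run:
```python
from h import *
r.move_l(B(-22,0,.205),max_speed=.08);st()
r.move_l(B(-22,0,.47),max_speed=.2);st()
r.movep([.47,.28,.45],Rz(0));st();print(probe_bus.current_grip_width())
snap("w3")
```

```text
t 7.3 p [ 0.4588 -0.2572  0.2053] F [ 1.0512 -0.0688 -1.1045] g 0.027450404760812324
t 8.8 p [ 0.4586 -0.2568  0.4689] F [-0.1235  0.1366 -1.027 ] g 0.02721773155080645
t 10.7 p [0.4708 0.2789 0.4497] F [ 0.13   -0.1983 -0.6032] g 0.027097629045730803
0.027097629045730803
```

View pics/w3.png

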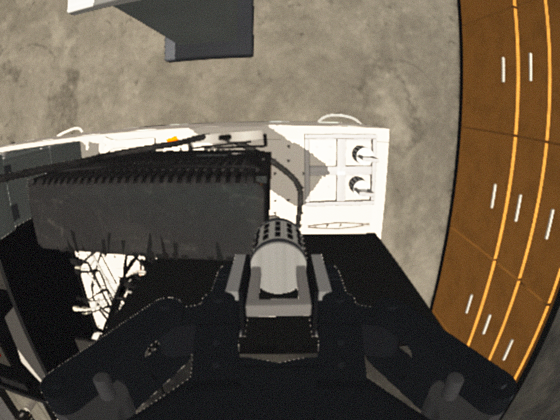

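Run:
```python
from h import *
z=np.load("w3.npz");T=z["T"];P=wcloud(T,z["d"]);im=cv2.imread("pics/w3.png")
cv2.imwrite("pics/c3.png",cv2.resize(im[120:220,290:390],None,fx=5,fy=5,interpolation=cv2.INTER_CUBIC))
win=(P[...,0]>.4)&(P[...,0]<.6)&(P[...,1]>.3)&(P[...,1]<.52)
for lo,hi in((.045,.09),(.065,.09),(.034,.046)):
    m=(win&(P[...,2]>lo)&(P[...,2]<hi)).astype(np.uint8);n,l,s,c=cv2.connectedComponentsWithStats(m)
    for i in range(1,n):
        if s[i,4]>5:
            q=P[l==i];print(lo,s[i],q.mean(0),q.max(0)[2],cv2.minAreaRect(q[:,:2].astype(np.float32)))
m=win&(P[...,2]>.008)&(P[...,2]<.018)
rows=np.where(m.sum(1)>10)[0];print(rows.min(),rows.max())
print("table z",np.median(P[...,2][win]))
for v in range(130,212,4):
    u=np.where((P[v,:,2]>.008)&(P[v,:,2]<.018)&win[v])[0]
    if len(u):print(v,P[v,u.min()],P[v,u.max()],len(u))
```

```text
0.045 [358 155  21   8  96] [0.468  0.4251 0.0732] 0.08091766479929852 ((0.46851983666419983, 0.4267631471157074), (0.02807372808456421, 0.006487218197435141), 85.20320892333984)
0.045 [354 187  22  10 105] [0.5245 0.4221 0.0712] 0.08097913543266788 ((0.5253721475601196, 0.42438700795173645), (0.028786856681108475, 0.006384636741131544), 84.03028106689453)
0.065 [361 156  18   7  75] [0.4682 0.4257 0.0779] 0.08091766479929852 ((0.4684951901435852, 0.4264695942401886), (0.026695162057876587, 0.006487218197435141), 85.20320892333984)
0.065 [357 190  19   7  78] [0.5247 0.4226 0.0772] 0.08097913543266788 ((0.5253721475601196, 0.42438700795173645), (0.028786856681108475, 0.006384636741131544), 84.03028106689453)
0.034 [356 147  18  18 184] [0.4662 0.4257 0.0407] 0.044427957980571975 ((0.46796414256095886, 0.4264449179172516), (0.02864605002105236, 0.029612349346280098), 66.06061553955078)
0.034 [353 180  17  17 163] [0.5227 0.4227 0.0407] 0.04552326335319046 ((0.5251835584640503, 0.4224577248096466), (0.026395929977297783, 0.02951023541390896), 58.05550003051758)
134 206
table z 0.494958
[... 370 characters left out ...]
6 0.0121] 14
162 [0.4854 0.325  0.0095] [0.483  0.4574 0.0116] 20
166 [0.4925 0.3268 0.0099] [0.4905 0.4561 0.0111] 59
170 [0.4994 0.3268 0.0119] [0.4977 0.4561 0.0127] 70
174 [0.5072 0.3001 0.0096] [0.5051 0.4564 0.0132] 74
178 [0.5145 0.3001 0.0099] [0.5128 0.4572 0.0123] 27
182 [0.5214 0.3091 0.0121] [0.5205 0.456  0.0116] 18
186 [0.5296 0.3112 0.0084] [0.528  0.4564 0.012 ] 22
190 [0.5369 0.3148 0.0094] [0.5357 0.457  0.0119] 21
194 [0.5446 0.315  0.0087] [0.5438 0.4017 0.0113] 19
198 [0.5517 0.3168 0.0105] [0.5513 0.4584 0.0113] 22
202 [0.5595 0.317  0.0096] [0.5593 0.4593 0.0104] 75
206 [0.5669 0.3152 0.0105] [0.5661 0.3371 0.0134] 11
210 [0.5751 0.3135 0.0089] [0.575  0.3228 0.0094] 6
```

View pics/c3.png

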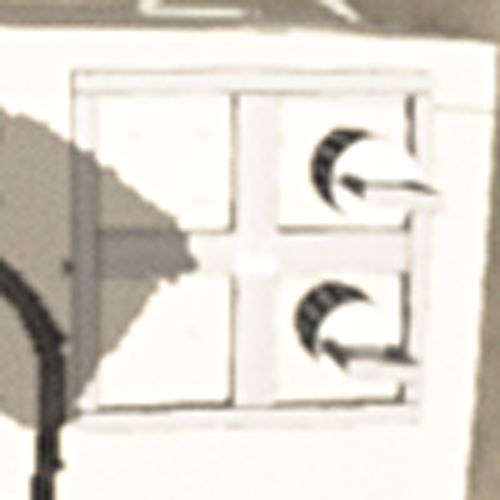

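Run:
```python
from h import *
z=np.load("w3.npz");P=wcloud(z["T"],z["d"])[:215].reshape(-1,3)
S=cloud("top",np.load("top0.npy")).reshape(-1,3)
for Q in(P,S):
  for xl in(.42,.46,.5,.54):
    m=(Q[:,0]>xl)&(Q[:,0]<xl+.04)&(Q[:,1]<.33)&(Q[:,1]>0)&(Q[:,2]>.05)&(Q[:,2]<.34);print(xl,Q[m][:,1].max() if m.any() else None,Q[m][:,2].max() if m.any() else None)
p=[.4655,.360]
r.movep([*p,.33],Rz(0));st()
r.move_l([*p,.12],max_speed=.15);st()
r.move_l([*p,.062],max_speed=.06);st()
r.move_l([*p,.0592],max_speed=.02);st()
```

```text
0.42 0.1944915299200385 0.2209521024998657
0.46 0.2665537728678195 0.24010914732108513
0.5 0.2660603033155846 0.24026827546315627
0.54 0.26539131626939916 0.125033073550819
0.42 0.19283185147197923 0.20754709215441713
0.46 0.26548315034764053 0.246353245692863
0.5 0.26301174805739824 0.2489569551250912
0.54 0.2635506213968772 0.24671691234348514
t 11.4 p [0.4662 0.3598 0.331 ] F [-0.0898 -0.7484 -0.7322] g 0.0271644653681427
t 13.0 p [0.4659 0.3605 0.1209] F [-0.6979 -0.4547 -0.4409] g 0.027069882490902183
t 14.1 p [0.4657 0.3603 0.0624] F [ 0.7275  0.7488 -0.8779] g 0.027017351746631713
t 14.4 p [0.4655 0.3599 0.0592] F [-0.455  -0.401  -1.8629] g 0.027247820715059316
```

```bash
cat >> h.py <<'E'
def straps(T,d):
    P=wcloud(T,d);win=(P[...,0]>.4)&(P[...,0]<.62)&(P[...,1]>.28)&(P[...,1]<.52);out=[]
    m=(win&(P[...,2]>.06)&(P[...,2]<.09)).astype(np.uint8);n,l,s,c=cv2.connectedComponentsWithStats(m)
    for i in range(1,n):
        if s[i,4]>15:
            q=P[l==i];(c,(w,h),a)=cv2.minAreaRect(q[:,:2].astype(np.float32))
            if w<h:a+=90
            a=(a+90)%180-90+0;out.append((c,q[:,2].max(),a-90 if a>0 else a+90,(w,h)));print(out[-1],s[i,4])
    return out
E
python3 - <<'E'
from h import *
r.move_gripper(.05);st()
r.move_l([.4655,.36,.10],max_speed=.08)
r.move_l([.4655,.36,.25],max_speed=.25)
r.movep([.46,.38,.30],Rz(0));st()
im,d,T=snap("w4");straps(T,d)
E
```

```text
t 14.7 p [0.4656 0.3601 0.0593] F [-0.6528 -0.3495  0.4932] g 0.04991052426930641
t 16.5 p [0.4594 0.3806 0.2995] F [ 0.2445 -0.485  -1.1324] g 0.050077168425155305
((0.467848539352417, 0.4266338050365448), np.float64(0.08138284851287719), -5.56085205078125, (0.028235355392098427, 0.006367535796016455)) 179
((0.4689127802848816, 0.3602963089942932), np.float64(0.08063838074720392), 0.7430824041366577, (0.006658715661615133, 0.027506107464432716)) 176
((0.5253837704658508, 0.4235686957836151), np.float64(0.08084437715924264), -4.818504333496094, (0.028125246986746788, 0.006639855448156595)) 185
```

View pics/w4.png

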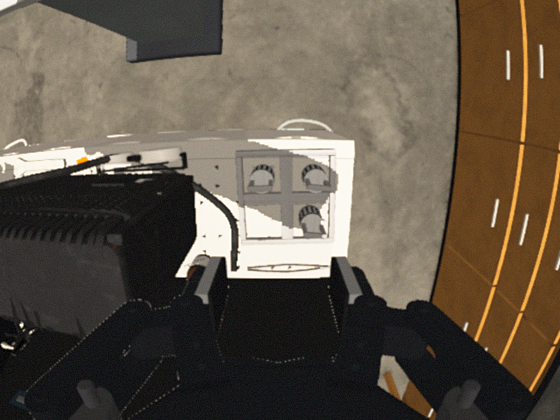

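```bash
cat >> h.py <<'E'
def pick(c,a):
    a0=np.radians(a);p=np.array(c)-.005*np.array([np.cos(a0),np.sin(a0)])
    r.move_gripper(.05,squeeze=30);r.movep([*p,.2],Rz(a))
    r.move_l([*p,.0585],max_speed=.1);r.move_gripper(.02,squeeze=30);st()
    r.move_l([*p,.12],max_speed=.1);r.move_l([*p,.40],max_speed=.25);st()
def hang(by,rel=True):
    r.movep(B(-22,by,.47),RB)
    r.move_l(B(-22,by,.30),max_speed=.2);st()
    r.move_l(B(-22,by,.2075),max_speed=.1);st()
    r.move_l(B(10.5,by,.2075),max_speed=.05);st()
    r.move_l(B(10.5,by,.1855),max_speed=.04);st()
E
python3 - <<'E'
from h import *
pick((.468,.4263),-5.4)
hang(60)
snap("w5")
E
```

```text
t 19.1 p [0.4633 0.4271 0.059 ] F [ 0.2975 -0.653   2.9401] g 0.02730922995545867
t 21.2 p [0.4629 0.4262 0.3984] F [ 0.5637  0.0293 -0.9448] g 0.02724904724201025
t 24.4 p [ 0.4592 -0.1968  0.3011] F [ 0.8427 -0.2446  0.0217] g 0.027277609872265445
t 25.5 p [ 0.4589 -0.197   0.2081] F [-0.139  -0.0459 -0.0794] g 0.02720500519015766
t 26.3 p [ 0.4909 -0.1964  0.2074] F [-0.3481 -0.6597 -0.9096] g 0.026867475728073194
t 27.0 p [ 0.4905 -0.1967  0.1856] F [-3.9014 -0.2765  6.3199] g 0.027291213667124045
```

View pics/w5.png

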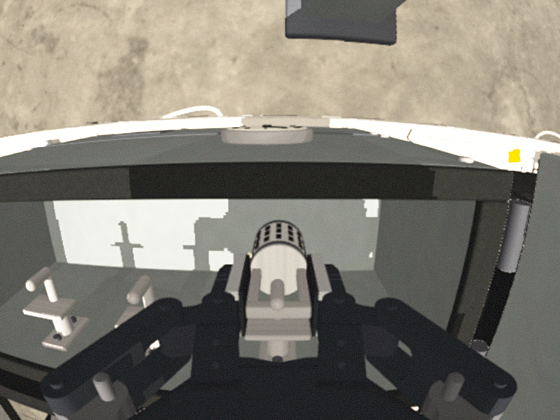

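Run:
```python
from h import *
r.move_gripper(.046);st()
r.move_l(B(8,60,.187),max_speed=.05)
r.move_l(B(8,60,.26),max_speed=.08);st()
r.move_l(B(0,60,.45),max_speed=.25)
im,d,T=snap("w6")
P=wcloud(T,d);m=((P[...,2]>.17)&(P[...,2]<.225)&(P[...,0]>.45)&(P[...,0]<.515)&(P[...,1]<-.14)&(P[...,1]>-.38)&(im.min(2)>110)).astype(np.uint8)
n,l,s,c=cv2.connectedComponentsWithStats(m)
for i in range(1,n):
    if s[i,4]>8:q=P[l==i];print(s[i],np.median(q,0),q.min(0),q.max(0))
r.movep([.46,.38,.30],Rz(0));st()
im,d,T=snap("w7");straps(T,d)
```

```text
t 27.3 p [ 0.4909 -0.1965  0.1853] F [0.1915 0.0697 0.0806] g 0.045605526553690975
t 28.6 p [ 0.488  -0.1966  0.2595] F [ 0.5901 -0.7538 -0.0621] g 0.0458144175316489
[216 179  23  26 223] [ 0.5031 -0.2567  0.2021] [ 0.4837 -0.2706  0.1934] [ 0.5148 -0.2435  0.2158]
[267 178  23  17 190] [ 0.4941 -0.1953  0.2057] [ 0.4832 -0.2094  0.1714] [ 0.5029 -0.1825  0.2153]
[169 180  25  24 197] [ 0.5032 -0.3156  0.2025] [ 0.4844 -0.3297  0.1968] [ 0.5148 -0.3024  0.2149]
[267 180   5   6   9] [ 0.4926 -0.2065  0.1728] [ 0.4916 -0.2105  0.1704] [ 0.4969 -0.2053  0.1951]
[267 196  23   9 100] [ 0.5045 -0.1962  0.2099] [ 0.5023 -0.2092  0.1992] [ 0.5148 -0.1833  0.2134]
t 31.7 p [0.4611 0.379  0.3001] F [1.0512 0.6716 0.146 ] g 0.04599165522716209
((0.468749463558197, 0.3603728115558624), np.float64(0.0805643570604111), 1.0346096754074097, (0.006313537247478962, 0.028147349134087563)) 174
((0.5256627202033997, 0.42364415526390076), np.float64(0.08071451847874422), -5.634986877441406, (0.02823413722217083, 0.0063779838383197784)) 183
```

Run:
```python
from h import *
pick((.5255,.4236),-5.2)
hang(-60)
F=np.array(probe_bus.current_ft_force());w=probe_bus.current_grip_width()
if w>.025 and F[2]<20:
    r.move_gripper(.046);r.move_l(B(8,-60,.187),max_speed=.05);r.move_l(B(8,-60,.26),max_speed=.08);st()
    r.move_l(B(-5,-20,.47),max_speed=.25)
    im,d,T=snap("w8")
    P=wcloud(T,d)
    # leaf planes
    for nm,m in(("L",(P[...,1]>-.13)&(P[...,1]<-.05)),("R",(P[...,1]<-.40)&(P[...,1]>-.52))):
        m&=(P[...,2]>.25)&(P[...,2]<.40)&(P[...,0]>.4)&(P[...,0]<.56);q=P[m];print(nm,len(q),q.min(0),q.max(0),np.polyfit(q[:,2],q[:,1],1))
```

```text
t 34.5 p [0.5208 0.4244 0.0591] F [-0.0322  0.2074  2.8185] g 0.027818971501821048
t 36.5 p [0.5204 0.4235 0.3984] F [-0.9104  0.523  -2.2854] g 0.027375873809931915
t 40.1 p [ 0.4605 -0.317   0.3012] F [ 0.16   -0.1072 -1.6511] g 0.027544497802570976
t 41.2 p [ 0.4602 -0.317   0.2082] F [-0.454  -0.9473 -1.4945] g 0.02702477802374406
t 42.0 p [ 0.4922 -0.3165  0.2074] F [ 0.1119 -0.519  -0.2452] g 0.027188913845197536
t 42.7 p [ 0.4918 -0.3166  0.1857] F [-3.4332  0.4126  4.7145] g 0.02709067286169847
t 44.3 p [ 0.4892 -0.3166  0.2594] F [-0.5715 -0.6382 -0.1507] g 0.04610294823114858
L 8135 [ 0.419  -0.1299  0.25  ] [ 0.5317 -0.0916  0.3834] [ 0.1383 -0.1486]
R 9236 [ 0.4221 -0.4305  0.25  ] [ 0.5348 -0.4004  0.3796] [-0.1959 -0.3513]
```

View pics/w8.png

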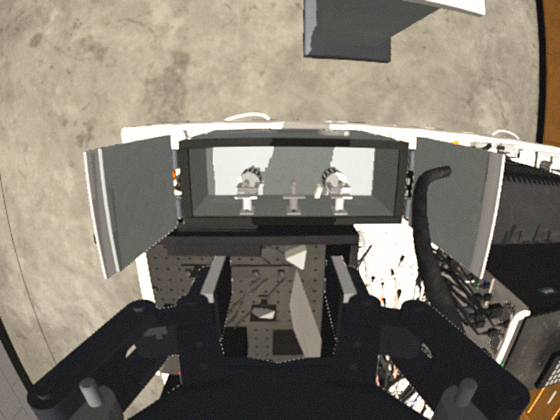

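```bash
cat >> h.py <<'E'
def shut(side,th0,end=.012,rho=.115):
    # side +1: left (+y) leaf, -1: right leaf; works in box frame
    def tcp(th,extra=0):
        y=141.5-1000*(rho*np.cos(th)-.006*np.sin(th))+13+extra; z=.2355+rho*np.sin(th)+.006*np.cos(th)+.008
        return B(0,side*y,z)
    r.move_gripper(0)
    s=tcp(th0,40); r.movep([s[0],s[1],.47],RB); r.move_l(s,max_speed=.2);st()
    for th in list(np.arange(1.5,.15,-.15))+[.12,.07,.04,.025,end]:
        r.move_l(tcp(th),max_speed=.12 if th>.15 else .03)
        F=np.array(probe_bus.current_ft_force());print(round(th,3),F)
        if np.abs(F).max()>15:print("STOP");return False
    return True
def leaves():
    for s in(1,-1):
        pass
E
python3 - <<'E'
from h import *
ok=shut(1,1.71);st()
p=np.array(probe_bus.current_tcp_pos());r.move_l([p[0],p[1],.47],max_speed=.2)
r.movep(B(-20,0,.47),RB)
im,d,T=snap("w9");P=wcloud(T,d)
m=(P[...,1]>-.22)&(P[...,1]<-.13)&(P[...,0]>.44)&(P[...,0]<.52)&(P[...,2]<.3);q=P[m];print(np.polyfit(q[:,1],q[:,2],1),np.median(q,0))
st()
E
```

```text
t 47.5 p [ 0.4795 -0.0408  0.3575] F [ 0.3505  0.2804 -1.0881] g -0.00026439565380325156
1.5 [-0.6632  1.1093  0.5046]
1.35 [0.1    0.0561 0.7197]
1.2 [0.3383 0.0444 0.1522]
1.05 [-0.2837  0.5842 -0.622 ]
0.9 [-0.1642  0.2653  0.3738]
0.75 [0.1235 0.4926 0.4886]
0.6 [ 0.4802 -0.4066  0.1402]
0.45 [-0.8493  0.4181 -0.0385]
0.3 [ 0.2275 -0.0077  0.2197]
0.15 [ 0.356   0.3189 -0.2831]
0.12 [-0.0879  0.2188  0.2193]
0.07 [-0.1026  0.4469  0.0661]
0.04 [ 0.9553  0.4319 -0.1848]
0.025 [ 0.2316 -0.3352  0.4925]
0.012 [0.4943 0.1044 0.009 ]
t 52.2 p [ 0.4805 -0.2171  0.2508] F [0.4943 0.1044 0.009 ] g 9.233534548412268e-09
[-0.0065  0.2352] [ 0.4785 -0.1769  0.2407]
t 53.8 p [ 0.4603 -0.2575  0.4689] F [ 0.0941 -0.1423  0.0784] g 8.633668385144026e-05
```

View pics/w9.png

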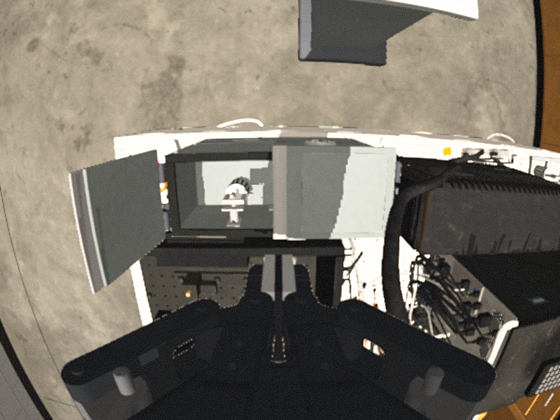

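Run:
```python
from h import *
p=B(0,22,.27);r.movep([p[0],p[1],.35],RB);r.move_l(p,max_speed=.15)
for dz in(.003,.002,.0015,.001,.0005,0):
    r.move_l(B(0,22,.2495+dz),max_speed=.01);F=np.array(probe_bus.current_ft_force());print(dz,F,probe_bus.current_tcp_pos()[2])
    if F[2]>2.5:break
r.move_l(B(0,22,.40),max_speed=.2);r.movep(B(-20,0,.47),RB)
im,d,T=snap("w10");P=wcloud(T,d)
m=(P[...,1]>-.23)&(P[...,1]<-.125)&(P[...,0]>.44)&(P[...,0]<.52)&(P[...,2]<.3);q=P[m];print(np.polyfit(q[:,1],q[:,2],1),np.median(q,0))
m=(P[...,1]>-.37)&(P[...,1]<-.28)&(P[...,0]>.428)&(P[...,0]<.437)&(P[...,2]<.24)&(P[...,2]>.228);q=P[m];print(np.polyfit(q[:,1],q[:,2],1),np.median(q,0))
```

```text
0.003 [-0.5704  0.0042  0.0604] 0.25255319905164414
0.002 [ 0.2054  0.4043 -0.1922] 0.25141168104675643
0.0015 [0.6815 0.7727 0.0422] 0.2509871900548737
0.001 [0.7724 0.4858 0.3261] 0.25046554785740893
0.0005 [-0.3325  0.9215  0.646 ] 0.24997087218447414
0 [-1.1395 -0.4398  2.3414] 0.24963314705507555
[0.0573 0.2482] [ 0.4782 -0.1799  0.2401]
[0.0012 0.2333] [ 0.4334 -0.3242  0.2329]
```

Run:
```python
from h import *
ok=shut(-1,1.77,end=.004);st()
r.move_l(B(0,-22,.2497),max_speed=.01)
print(probe_bus.current_ft_force())
p=np.array(probe_bus.current_tcp_pos());r.move_l([p[0],p[1],.47],max_speed=.2)
r.movep(B(-20,0,.47),RB)
im,d,T=snap("w11");P=wcloud(T,d)
for lo,hi in((-.22,-.14),(-.37,-.29),(-.262,-.252)):
    m=(P[...,1]>lo)&(P[...,1]<hi)&(P[...,0]>.44)&(P[...,0]<.52)&(P[...,2]<.3);q=P[m];print(np.polyfit(q[:,1],q[:,2],1),np.median(q,0))
st()
```

```text
t 61.4 p [ 0.4841 -0.4793  0.357 ] F [ 0.9135 -0.3177  0.871 ] g 6.674425096980597e-05
1.5 [-0.1923 -0.2314  0.3056]
1.35 [ 0.5614 -0.9355  0.2744]
1.2 [-0.3933 -0.3218  0.9007]
1.05 [ 0.3587 -0.2155  0.0475]
0.9 [-0.1317  0.7425  0.5008]
0.75 [-0.1408 -0.0198  0.0509]
0.6 [-0.4964 -0.7178  0.7427]
0.45 [ 0.3746 -0.1146  0.6455]
0.3 [-0.5564 -0.1055 -0.0349]
0.15 [0.9002 0.7726 0.5578]
0.12 [ 0.1202 -0.0349  0.4464]
0.07 [-1.8309 -0.4097 -0.6769]
0.04 [0.0125 0.0189 0.0185]
0.025 [-0.3009  0.9177  0.607 ]
0.004 [ 0.2466  0.7914 -1.2886]
t 66.2 p [ 0.4813 -0.2962  0.2498] F [ 0.2466  0.7914 -1.2886] g -0.00011043897343517095
[ 0.6672 -4.238   6.1191]
[-0.0255  0.2313] [ 0.4782 -0.1811  0.2401]
[-0.0193  0.2335] [ 0.4787 -0.3291  0.24  ]
[0.5994 0.3904] [ 0.4772 -0.2569  0.24  ]
t 69.6 p [ 0.4604 -0.2569  0.4693] F [ 0.5214 -0.52    0.4644] g 7.217278857997665e-05
```

View pics/w11.png

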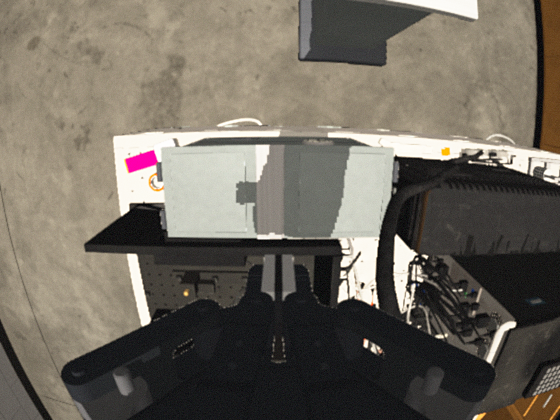

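Run:
```python
from h import *
print(r.sign_off())
```

```text
the job is handed in; nothing more can be done
None
```

The job is handed in at about 70 s: the spent canister stands upright in the tray, and the two fresh canisters present hang on hooks 1 and 3. Both leaves are down with the flange over the tongue; I could not look inside the box after the leaves were shut, and the hand-in returned no verdict.

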